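# Free a jammed card shuffler with its release key

### The arm

A 7-joint arm with a two-finger parallel gripper is mounted at the origin on the work surface. World frame = base frame: x ahead of the robot, y to its left, z up, the work surface at z = 0. Lengths are in m, angles in degrees, forces in N, time in s.
With the tool pointing down it reaches from about 0.425 to 0.825 m from the base axis. Payload 3.6 kg.
Tool frame: the origin (TCP) lies on the centre line of the jaws, within the pads' length; the fingertips stand arm.tips_ahead ahead of it and the grasp point (between the pads) lies 6 mm ahead of it (arm.tips_ahead is the distance from the TCP to the fingertips, in m); z points along the fingers, y is the line along which they close (so a half turn about z gives the same grasp; the last joint's range is limited). The gripper opens to 85 mm and grips with 20 to 120 N. Pads are 22 mm wide; open, the fingers measure 114 mm over their backs; the gripper's body (76 mm by 85 mm) begins 54 mm behind the grasp point. The pads swing forward as they close: fully open they stand 13 mm farther back than shut.
Start: joints at [70.961, 35.231, -0.722, 81.555, 0.464, 63.22, -2.315], TCP at [0.196, -0.62, 0.218] pointing down, gripper open.
Joint ranges: [-178.69, 178.69], [-17.37, 117.87], [-77.05, 75.6], [15.02, 138.74], [-78.02, 258.01], [0.78, 113.62], [-162.83, 162.83]. Speed limits (degrees/s): [159.86, 159.86, 180, 180, 180, 180, 180].

### API

Orientations are given as [roll, pitch, yaw] about the fixed x, y, z axes, in that order (R = Rz(yaw) Ry(pitch) Rx(roll)).
In Python, from cell import arm gives the robot as it stands.
- The arm moves only by the tool play_rows, never from a script. Its argument "steps" is a list that holds one entry, the list of rows, each a list of 5 numbers: the shift along the world's x, y, z in m, then the turn about the world's z in rad, then the opening, from 0 (shut) to 1 (fully open). In form: [[[tx, ty, tz, twist, jaw], ...]]. A call has 1 to 5 rows; each row is the pose to reach, as a shift and turn from the pose commanded when the call began; what a row does not reach only later rows make up. A row lasts 1/10 s, in which the tool goes at most 50 mm and 8.59 degrees, less where a joint would pass 70% of its speed; a pose out of reach is approached as far as the arm can. A call with a gripper value outside its range is refused whole. The fingers move at their own pace and stop on an object; the grip force is fixed at half the most. Time passes only in rows, so rows that repeat a pose let the fingers close. It gives the time, the measured TCP pose, the force, the opening and the grip force at its end, in the units of the state.
- arm.get_obs(): the state, without advancing time (a new reading comes with each control period).
- arm.snapshot(name): name is "side" or "top" or "wrist"; returns a dict with "color" (480x640x3 uint8, red, green, blue), "range_z" (480x640 float32, m along the optical axis (not along the pixel's ray), 0 where there is no reading), "fx", "fy", "cx", "cy" (pixels), "rvec" (rotation vector, rad) and "tvec" (3), from world to camera coordinates, as OpenCV has them; the wrist camera has in their place "T_tool_cam" (4x4, takes a point from camera to tool coordinates, whose origin is the TCP and whose axes are the flange's). Camera axes: x right, y down, z forward; pixel columns grow to the right and rows downward; lengths in m; the calibration is good to about 2 mm. A picture is of the moment at which its call begins: read the wrist's pose just before it.
- arm.job_done(): hands the job in; it is judged then, once.
The state is a dict: "clock": time; "q": joint angles; "dq": joint speeds; "joint_torque": joint torques, N m; "eef_pos": TCP position; "orientation": TCP orientation; "ft_force": force on the tool from outside, world axes, zero at the start; "moment": the same for the moment, N m; "width": finger opening in m; "grasp_force": force on a finger pad.
Only numpy, scipy, OpenCV 4.12 (cv2) and the standard library are available. Lean on these libraries where they do the work, as an engineer would, in place of code of your own. Each camera call takes 0.05 s, during which the arm holds its last target. There are 200 camera calls.

### The job

The card shuffler's tray is locked. Take the release key out of its wooden stand, push it down through the slot in the top of the shuffler, feel for the hidden latch tab and press it until the tray springs out, then put the key back upright in its stand, fully home. Be gentle with the shuffler (never more than 25 N on it) and leave the bottle, the card box and the disc cases where they are.

Things in the scene. Friction and masses are not known exactly. Their poses are not given: they have to be found in the camera images.
- shuffler: Grey card shuffler, fixed on the desk: 170 (own x) x 200 (own y) x 85 mm high, turned up to 0.3 rad about z. Origin: centre of its underside; the tray front faces its own -x. A low black card-feed frame, 9 mm high, lies on its top, 16 to 74 mm from the middle towards -x. It stands left or right of the desk's middle, the key stand on the other side. More than 25 N on it, in any direction, is too much.
- slot (a point): Centre of the slot mouth in the shuffler's flat top (85 mm above the desk), 30 mm towards the shuffler's +x from its middle; axes as the shuffler's. The slot is 80 mm long along its own y and 12 mm wide along its own x, steel-framed, with straight walls all the way down. A black dust brush 6 mm down hides the inside but offers no resistance.
- slot_floor (a point): Centre of the hard flat floor inside the slot, 22 mm below the top. The floor has one window, 12 mm long along the slot and as wide as the slot, with the latch tab in it. The window's centre lies up to 28 mm either side of this point, different each time and not measured: find it by feel with the tip of the key.
- tab_level (a point): Height of the unpressed latch tab: 8 mm below the floor, 30 mm below the top, shown at the middle of the slot (its true place along the slot is the window's). The sprung tab gives 9 mm downwards: it pushes back about 3 N at first and 8 N at the bottom, where it stops hard. Pressed about 6 mm it lets go of the tray; let go, it springs up again.
- tray (a joint): Black discharge tray in the shuffler's front (own -x side): 0 = shut and latched; grows to 0.040 m as its spring drives it out towards the shuffler's own -x when the latch is released. It then stays out. It cannot be pulled while latched.
- key_grip (a point): Centre of the release key's black handle, 16 x 16 mm square (sides along its own x and y) and 45 mm tall, own z up along the key. Below the handle: a steel collar 28 mm across and 4 mm thick (its underside 26.5 mm below this point), then a flat-ended steel rod 8 mm across and 62 mm long. The key weighs 90 g; it starts upright in the stand, the collar resting on the stand's top.
- key_tip (a point): The very tip of the key's rod, 88.5 mm straight below the centre of the handle.
- stand_hole (a point): Centre of the hole's mouth in the top of the key's wooden stand, a fixed block 70 x 70 x 70 mm, so 70 mm above the desk. The hole is 14 mm across, chamfered 3 mm and open to the bottom. Fully home the collar rests on the block's top and the handle's centre is 26.5 mm above this point.
- bottle: Clear water bottle with a white cap, 62 mm across and 200 mm tall, standing; origin at the centre of its underside. Not to be moved.
- card_box: White box of cards with a dark-framed panel, 63 x 90 x 19 mm, lying flat; origin at the centre of its underside. Not to be moved.
- disc_cases: Pile of four disc cases, 125 x 142 x 40 mm; origin at the centre of its underside. Not to be moved.
Not all that is in view belongs to the job. Of the things that look like the part that bears stand_hole, take the one that is nearest to the robot's base at the start. There is more than one size of the part that bears key_grip; the job needs the smaller.

How it is judged:
By the outcome, as a careful person would: the job done as asked, in the order asked, and still so for the second after the job is handed in, with the robot touching nothing.
It also fails if it takes over 69 s, if anything falls off the work surface, if the arm or the gripper's body presses on something with over 40 N, if the wrist force passes 120 N, or if a joint passes its speed limit or range.

## Working session

There is one attempt and no reset: what is moved stays moved. The work goes in short steps, Python scripts to look and compute and a tool call to move; the robot and the scene stay as the last step left them, time stands still between calls to the robot, and variables do not carry over. Pictures are saved under pics/ and viewed, at most 10 in all, crops included, and the job is handed in when it is done.

Besides the shell and the picture viewer there is one more tool, called as name(argument=value, ...) on one line, values as JSON. play_rows: Moves the arm, as the interface text tells. Its arguments: {"type":"object","properties":{"steps":{"type":"array"}},"required":["steps"]}

```bash
mkdir -p pics; cat > h.py <<'E'
import numpy as np,cv2,pickle
from cell import arm
def snap(n,f):
    o=arm.get_obs(); s=arm.snapshot(n); s['obs']=o
    cv2.imwrite(f'pics/{f}.png',s['color'][:,:,::-1]); pickle.dump(s,open(f'{f}.pkl','wb')); return s
def pts(s):
    z=s['range_z']; v,u=np.mgrid[:480,:640]
    c=np.stack([(u-s['cx'])/s['fx']*z,(v-s['cy'])/s['fy']*z,z],-1)
    if 'rvec' in s:
        R=cv2.Rodrigues(np.array(s['rvec'],float))[0]; w=(c-np.array(s['tvec']).ravel())@R
    else:
        from scipy.spatial.transform import Rotation as Ro
        T=np.array(s['T_tool_cam']); o=s['obs']; c=c@T[:3,:3].T+T[:3,3]
        w=c@Ro.from_euler('xyz',o['orientation'],degrees=True).as_matrix().T+o['eef_pos']
    w[z==0]=np.nan; return w
E
python3 - <<'E'
from h import *
o=arm.get_obs(); print(o, arm.tips_ahead)
for n in('top','side'):
    s=snap(n,n+'0')
E
```

```text
{'clock': 0.0, 'q': array([70.95913359, 35.29022734, -0.72273811, 81.64361227,  0.46498035,
       63.2202778 , -2.31577807]), 'dq': array([-0.02977371,  0.10609907,  0.03032006,  0.04636304,  0.05331778,
        0.00116413, -0.06301565]), 'joint_torque': array([-7.91127077e-04, -4.69213951e+01,  2.59208707e-01, -1.71032488e+01,
        1.00471699e-02,  9.67932923e-03,  4.73838249e-07]), 'eef_pos': array([ 0.19545612, -0.61905134,  0.21641391]), 'orientation': array([-1.79848808e+02,  3.13381338e-03,  1.75256326e+01]), 'ft_force': array([0.25516189, 0.06402558, 1.17185789]), 'moment': array([-0.05481908, -0.02088628,  0.00012844]), 'grasp_force': 0.0, 'width': 0.0854767302664701} 0.025
```

View pics/top0.png

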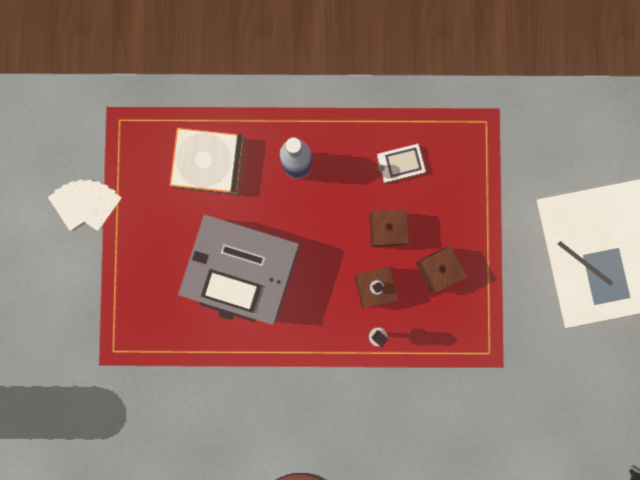

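View pics/side0.png

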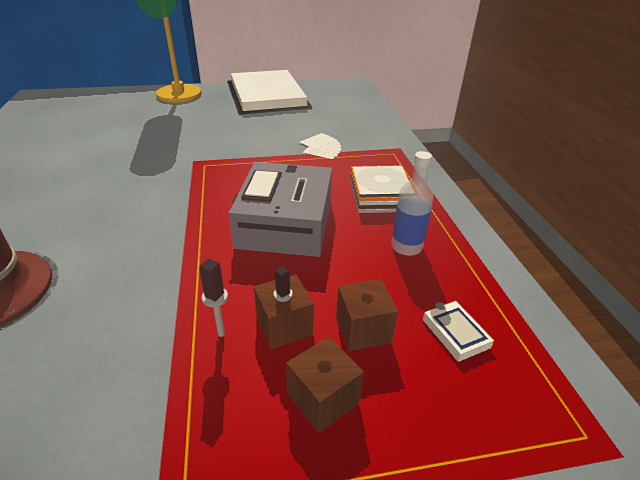

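The top view shows three stand blocks at (389,227), (441,269) and (377,287), and two keys: one in the block at (377,287), one standing free at (378,337). The shuffler is at (240,268) with its slot at (243,254). I'll measure all of these, plus an enlarged crop to confirm the candidates.

```bash
cat > m.py <<'E'
from h import *
s=pickle.load(open('top0.pkl','rb')); w=pts(s); bgr=s['color'][:,:,::-1]
def P(u,v): return np.round(np.nanmedian(w[v-1:v+2,u-1:u+2].reshape(-1,3),0),4)
for n,u,v in [('blkA',400,237),('blkB',430,262),('blkC',365,298),('keyC',377,287),('key2',378,338),('shuf',205,240),('slot',243,254),('desk',330,340),('bottlecap',293,145),('cards',402,163),('cases',204,160)]: print(n,P(u,v))
# tops by height
def rect(mask,n):
    mask=cv2.morphologyEx(mask.astype('uint8'),cv2.MORPH_OPEN,np.ones((3,3)))
    cs,_=cv2.findContours(mask,cv2.RETR_EXTERNAL,cv2.CHAIN_APPROX_NONE)
    for c in cs:
        if cv2.contourArea(c)<60: continue
        p=np.array([w[y,x,:2] for x,y in c[:,0]]); p=p[~np.isnan(p).any(1)].astype('float32')
        (cx,cy),sz,a=cv2.minAreaRect(p*1000); print(n,cv2.boundingRect(c),round(cx,1),round(cy,1),np.round(sz,1),round(a,2))
z=w[:,:,2]
rect((z>.06)&(z<.078)&(np.arange(640)>320),'block70')
rect((z>.080)&(z<.11)&(np.arange(640)<320),'shuf85')
rect((z>.1)&(np.arange(640)>320)&(np.arange(480)[:,None]>200)&(np.arange(640)<480)&(np.arange(480)[:,None]<370),'handles')
t=cv2.resize(bgr[200:360,340:480],None,fx=4,fy=4,interpolation=cv2.INTER_CUBIC)[:600]
s2=pickle.load(open('side0.pkl','rb'));sd=cv2.resize(s2['color'][240:440,190:410,::-1],(220,200))
cv2.imwrite('pics/crop0.png',np.hstack([t[:600,:400],cv2.resize(s2['color'][250:400,195:295,::-1],(400,600),interpolation=cv2.INTER_CUBIC)]))
print(s['fx'],s['tvec'],s['rvec'])
W=pts(s2)
for n,u,v in [('key2 h',210,282),('key2 collar',213,297),('key2 tip',220,333),('keyC h',282,283),('keyC top',282,269),('key2 top',210,263)]: print(n,np.round(W[v,u],4))
E
python3 m.py
```

```text
blkA [ 0.5923 -0.2021  0.0713]
blkB [ 0.5416 -0.2634  0.0695]
blkC [ 0.4682 -0.1314  0.0689]
keyC [ 0.4912 -0.1513  0.118 ]
key2 [ 0.3952 -0.1506  0.1431]
shuf [0.5833 0.1919 0.0846]
slot [0.5559 0.1157 0.0772]
desk [ 0.3768 -0.0619  0.0009]
bottlecap [0.7518 0.0107 0.1979]
cards [ 0.7543 -0.2139  0.0203]
cases [0.7548 0.205  0.0413]
block70 (357, 267, 40, 40) 490.6 -153.8 [69.7 70.6] 14.11
block70 (420, 247, 46, 45) 528.4 -289.6 [70.2 71.7] 27.09
block70 (371, 209, 37, 36) 613.2 -181.1 [70.5 70.6] 3.71
shuf85 (178, 215, 120, 109) 525.2 125.4 [200.5 170.3] 73.03
handles (372, 332, 15, 15) 392.5 -155.1 [21.6 21. ] 49.86
603.8637232454904 [-0.04203555  0.58989898  1.26125783] [ 2.19255288 -2.18182072  0.0697186 ]
key2 h [ 0.3915 -0.1687  0.1243]
key2 collar [ 0.3917 -0.1674  0.0942]
key2 tip [ 0.3916 -0.1618  0.0106]
keyC h [ 0.4896 -0.1629  0.1025]
keyC top [ 0.4912 -0.1527  0.1201]
key2 top [ 0.3937 -0.1517  0.1436]
```

View pics/crop0.png

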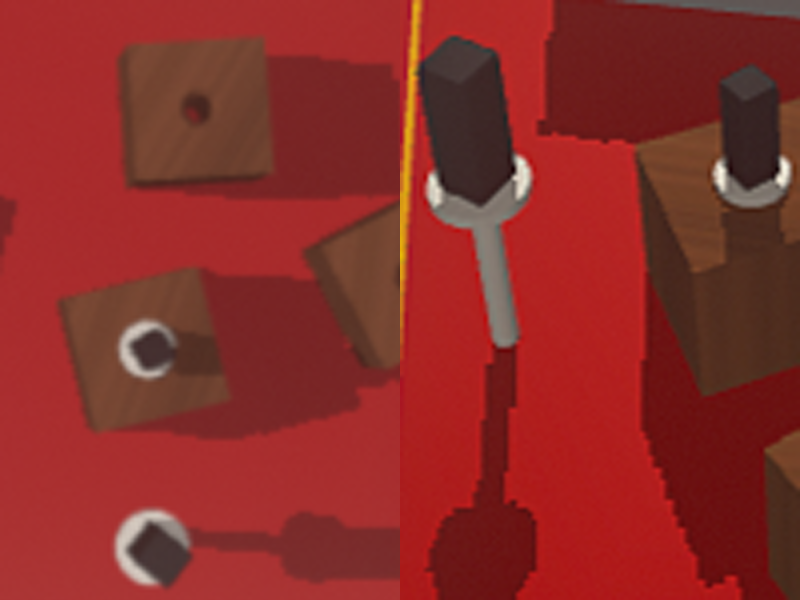

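The crop shows the small key in the tilted block at (377,287). Its top is at z 0.119, as expected for the key fully home. The larger key stands free at (378,337) with its top at 0.143. The keyed block is 0.514 m from the base, against 0.60 and 0.64 for the others, so that is the block and key to use. Moving over it.

play_rows(steps=[[[0.02,0.031,0.002,0,1],[0.04,0.062,0.003,0,1],[0.06,0.093,0.005,0,1],[0.08,0.125,0.006,0,1],[0.098,0.156,0.007,0,1]]])

```text
clock: 0.6
eef_pos: [0.2945, -0.462, 0.2242]
orientation: [-179.9, -0.0, 17.6]
ft_force: [1.4, -0.6, 0.0]
width: 0.0854
grasp_force: 0.0
```

play_rows(steps=[[[0.02,0.031,0.002,0,1],[0.04,0.062,0.003,0,1],[0.06,0.093,0.005,0,1],[0.08,0.125,0.006,0,1],[0.098,0.156,0.007,0,1]]])

```text
clock: 1.1
eef_pos: [0.3923, -0.3061, 0.2314]
orientation: [-180.0, 0.0, 17.5]
ft_force: [0.2, -0.1, -0.7]
width: 0.0856
grasp_force: 0.0
```

play_rows(steps=[[[0.02,0.031,0.002,0,1],[0.04,0.062,0.003,0,1],[0.06,0.093,0.005,0,1],[0.08,0.125,0.006,0,1],[0.098,0.155,0.008,0,1]]])

```text
clock: 1.6
eef_pos: [0.4901, -0.151, 0.2392]
orientation: [-180.0, 0.0, 17.6]
ft_force: [0.0, -0.1, -0.3]
width: 0.0854
grasp_force: 0.0
```

```bash
python3 - <<'E'
from h import *
s=snap('wrist','w1'); o=s['obs']; print(o['clock'],o['eef_pos'],o['orientation'],o['ft_force'],np.round(s['T_tool_cam'],3))
w=pts(s); z=w[:,:,2]; m=((z>.112)&(z<.126)).astype('uint8')
m=cv2.morphologyEx(m,cv2.MORPH_OPEN,np.ones((3,3)))
for c in cv2.findContours(m,cv2.RETR_EXTERNAL,cv2.CHAIN_APPROX_NONE)[0]:
    if cv2.contourArea(c)<100: continue
    p=np.array([w[y,x,:2] for x,y in c[:,0]]).astype('float32'); print(cv2.boundingRect(c),cv2.minAreaRect(p*1000))
E
```

```text
1.6 [ 0.49010325 -0.15102372  0.23924451] [-1.79955341e+02  3.78472708e-02  1.75574846e+01] [ 0.00087411 -0.10353017 -0.25247737] [[-0.001 -0.966 -0.259  0.064]
 [ 1.    -0.001 -0.001  0.   ]
 [ 0.001 -0.259  0.966 -0.156]
 [ 0.     0.     0.     1.   ]]
(271, 341, 37, 25) ((397.9979248046875, -154.79293823242188), (13.824332237243652, 27.396394729614258), 7.81213903427124)
(315, 223, 26, 27) ((489.24835205078125, -154.66397094726562), (16.252382278442383, 16.02157974243164), 30.506357192993164)
```

View pics/w1.png

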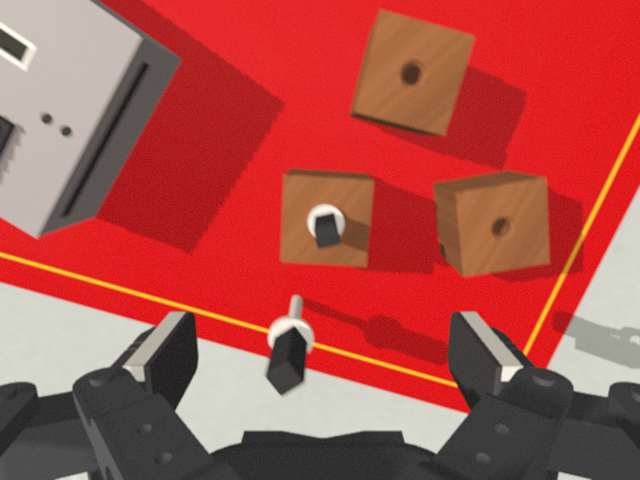

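The wrist view shows the small key at (326,230) in its block, with the larger key behind it at (290,340). The handle is square to 30.5°, so I turn +0.226 rad and descend.

play_rows(steps=[[[0,-0.001,-0.02,0.113,1],[0,-0.0015,-0.05,0.226,1],[0,-0.0015,-0.08,0.226,1],[0,-0.0015,-0.11,0.226,1],[0,-0.0015,-0.133,0.226,1]]])

```text
clock: 2.15
eef_pos: [0.4885, -0.1543, 0.1046]
orientation: [-179.9, 0.1, 30.5]
ft_force: [1.1, 0.4, 0.7]
width: 0.0855
grasp_force: 0.0
```

play_rows(steps=[[[0,0,0,0,0.5],[0,0,0,0,0],[0,0,0,0,0],[0,0,0,0,0],[0,0,0,0,0]]])

```text
clock: 2.65
eef_pos: [0.4903, -0.1545, 0.1077]
orientation: [179.9, -0.1, 30.5]
ft_force: [-0.3, -0.5, -0.3]
width: 0.0122
grasp_force: 0.0
```

play_rows(steps=[[[0,0,0,0,0],[0,0,0,0,0],[0,0,0,0,0],[0,0,0,0,0],[0,0,0,0,0]]])

```text
clock: 3.15
eef_pos: [0.4897, -0.1543, 0.1065]
orientation: [-180.0, 0.0, 30.5]
ft_force: [-0.6, -0.4, -0.3]
width: 0.0003
grasp_force: 0.0
```

The jaws shut to 0.3 mm, so the grasp missed. I'll look before moving again.

```bash
python3 - <<'E'
from h import *
s=snap('side','s2'); w=snap('wrist','w2'); t=snap('top','t2')
a=cv2.resize(s['color'][200:400,180:400,::-1],(400,364)); b=cv2.resize(w['color'][:,:,::-1],(400,300)) 
c=cv2.resize(t['color'][200:360,320:480,::-1],(400,400))
im=np.zeros((600,800,3),'uint8'); im[:364,:400]=a; im[:300,400:]=b; im[300:600,400:]=cv2.resize(c,(400,300)); cv2.imwrite('pics/c2.png',im)
E
```

```text
(no output)
```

View pics/c2.png

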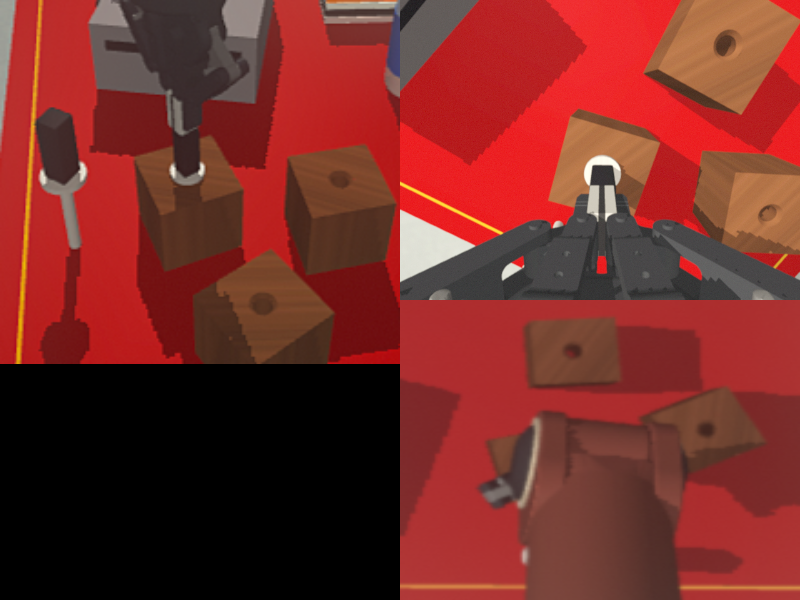

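```bash
python3 - <<'E'
from h import *
s=pickle.load(open('w2.pkl','rb')); w=pts(s); print(s['obs']['eef_pos'],s['obs']['orientation'],s['obs']['width'])
for v in range(245,400,9):
    print(v,[tuple(np.round(w[v,u],3)) for u in (312,322,332)],s['color'][v,322])
t=pickle.load(open('t2.pkl','rb'));w=pts(t)
for n,u,v in[('blkA',400,237),('blkB',436,262)]:print(n,w[v,u])
s=pickle.load(open('s2.pkl','rb'));w=pts(s)
for v in range(255,300,4):print(v,[tuple(np.round(w[v,u],3)) for u in (279,282,286)],s['color'][v,282])
E
```

```text
[ 0.48968621 -0.1542803   0.10654604] [-1.79990115e+02  7.66248635e-04  3.04720958e+01] -0.00010022155501692303
245 [(np.float64(0.5), np.float64(-0.142), np.float64(0.071)), (np.float64(0.502), np.float64(-0.146), np.float64(0.069)), (np.float64(0.504), np.float64(-0.151), np.float64(0.069))] [191 123  80]
254 [(np.float64(0.497), np.float64(-0.144), np.float64(0.074)), (np.float64(0.499), np.float64(-0.148), np.float64(0.073)), (np.float64(0.501), np.float64(-0.152), np.float64(0.074))] [255 253 239]
263 [(np.float64(0.493), np.float64(-0.146), np.float64(0.076)), (np.float64(0.496), np.float64(-0.15), np.float64(0.076)), (np.float64(0.498), np.float64(-0.154), np.float64(0.076))] [217 208 196]
272 [(np.float64(0.493), np.float64(-0.146), np.float64(0.088)), (np.float64(0.495), np.float64(-0.15), np.float64(0.088)), (np.float64(0.498), np.float64(-0.154), np.float64(0.09))] [55 49 49]
281 [(np.float64(0.493), np.float64(-0.147), np.float64(0.1)), (np.float64(0.496), np.float64(-0.15), np.float64(0.1)), (np.float64(0.498), np.float64(-0.154), np.float64(0.1))] [50 45 50]
290 [(np.fl
[... 4252 characters left out ...]
 np.float64(-0.165), np.float64(0.096)), (np.float64(0.495), np.float64(-0.161), np.float64(0.092))] [56 35 34]
291 [(np.float64(0.485), np.float64(-0.161), np.float64(0.085)), (np.float64(0.489), np.float64(-0.164), np.float64(0.088)), (np.float64(0.495), np.float64(-0.161), np.float64(0.084))] [57 37 36]
295 [(np.float64(0.485), np.float64(-0.161), np.float64(0.077)), (np.float64(0.489), np.float64(-0.165), np.float64(0.08)), (np.float64(0.495), np.float64(-0.16), np.float64(0.074))] [54 32 32]
299 [(np.float64(0.484), np.float64(-0.165), np.float64(0.073)), (np.float64(0.488), np.float64(-0.167), np.float64(0.075)), (np.float64(0.494), np.float64(-0.168), np.float64(0.074))] [134 125 116]
```

```bash
python3 - <<'E'
from h import *
for f in('w1','w2'):
    s=pickle.load(open(f+'.pkl','rb')); w=pts(s); o=s['obs']
    from scipy.spatial.transform import Rotation as Ro
    t=(w-o['eef_pos'])@Ro.from_euler('xyz',o['orientation'],degrees=True).as_matrix()
    r=s['range_z']; print(f,'min range',r[r>0].min())
    # gripper pts: range< .2
    m=(r>0)&(t[:,:,2]<.06)
    if f=='w1': m&=(r<.2)
    p=t[m]; print(m.sum(), p.min(0),p.max(0))
    k=np.argsort(-p[:,2])[:8]; print(np.round(p[k],3))
    print('tool z col322',[(v,tuple(np.round(t[v,322],3))) for v in range(286,312,2)] if f=='w2' else [tuple(np.round(t[v,u],3)) for v,u in((320,180),(340,150),(320,470),(330,490))])
s=pickle.load(open('w2.pkl','rb'));cv2.imwrite('pics/c3.png',cv2.resize(s['color'][220:420,220:420,::-1],(600,600),interpolation=cv2.INTER_CUBIC))
E
```

```text
w1 min range 0.056732476
55947 [-0.01292125 -0.07255389 -0.10926151] [ 0.01962299  0.07177711 -0.02544004]
[[-0.008  0.043 -0.025]
 [-0.008 -0.043 -0.026]
 [ 0.007 -0.043 -0.026]
 [-0.     0.043 -0.026]
 [-0.004 -0.043 -0.026]
 [-0.001  0.043 -0.026]
 [-0.003 -0.043 -0.026]
 [-0.004  0.043 -0.026]]
tool z col322 [(np.float64(0.01), np.float64(-0.044), np.float64(-0.037)), (np.float64(0.01), np.float64(-0.048), np.float64(-0.05)), (np.float64(0.01), np.float64(0.045), np.float64(-0.037)), (np.float64(0.01), np.float64(0.049), np.float64(-0.045))]
w2 min range 0.05687136
128818 [-0.07834744 -0.15412084 -0.10911912] [0.12520299 0.1701342  0.05999993]
[[-0.069  0.099  0.06 ]
 [ 0.061  0.069  0.06 ]
 [-0.004  0.17   0.06 ]
 [ 0.055  0.079  0.06 ]
 [ 0.101 -0.151  0.06 ]
 [ 0.111 -0.14   0.06 ]
 [-0.068  0.1    0.06 ]
 [-0.061  0.099  0.06 ]]
tool z col322 [(286, (np.float64(0.007), np.float64(-0.001), np.float64(0.001))), (288, (np.float64(0.007), np.float64(-0.001), np.float64(-0.001))), (290, (np.float64(0.007), np.float64(-0.001), np.float64(-0.004))), (292, (np.float64(0.007), np.float64(-0.001), np.float64(-0.006))), (294, (np.float64(0.007), np.float64(-0.001), np.float64(-0.009))), (296, (np.float64(0.01), np.float64(-0.001), np.float64(-0.017))), (298, (np.float64(0.01), np.float64(-0.001), np.float64(-0.02))), (300, (np.float64(0.01), np.float64(-0.001), np.float64(-0.021))), (302, (np.float64(0.01), np.float64(-0.001), np.float64(-0.023))), (304, (np.float64(0.01), np.float64(-0.001), np.float64(-0.025))), (306, (np.float64(0.01), np.float64(-0.001), np.float64(-0.027))), (308, (np.float64(0.01), np.float64(-0.001), np.float64(-0.028))), (310, (np.float64(0.01), np.float64(-0.001), np.float64(-0.031)))]
```

View pics/c3.png

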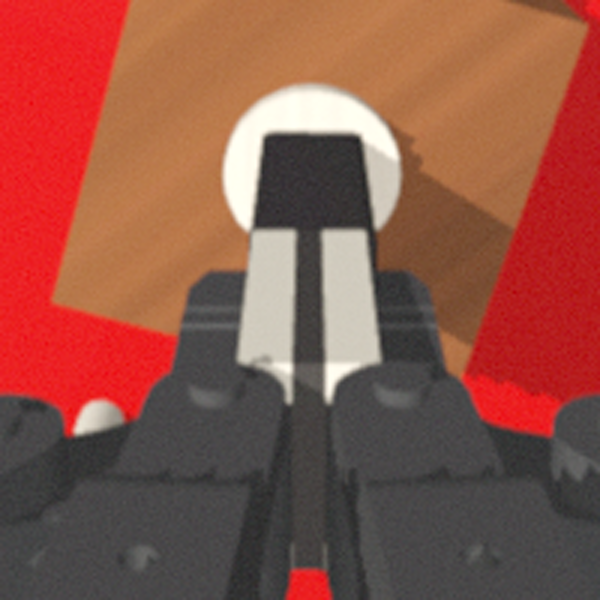

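The enlarged crop shows the shut fingertips just above the handle's top. Depth puts them about 13 mm behind the reported TCP, not 25 mm ahead of it. So I go 38 mm lower: open, descend, close.

play_rows(steps=[[[0,0,0.015,0,0.6],[0,0,0.015,0,0.6],[0,0,0.015,0,0.6],[0,0,0.015,0,0.6],[0,0,0.01,0,0.6]]])

```text
clock: 3.8
eef_pos: [0.4899, -0.1544, 0.1165]
orientation: [180.0, -0.0, 30.5]
ft_force: [-0.3, 0.4, 0.3]
width: 0.0514
grasp_force: 0.0
```

play_rows(steps=[[[0,0,-0.01,0,0.6],[0,0,-0.02,0,0.6],[0,0,-0.03,0,0.6],[0,0,-0.04,0,0.6],[0,0,-0.048,0,0.6]]])

```text
clock: 4.3
eef_pos: [0.4893, -0.1542, 0.0673]
orientation: [-179.9, 0.0, 30.5]
ft_force: [-0.1, -0.4, 0.1]
width: 0.0512
grasp_force: 0.0
```

play_rows(steps=[[[0,0,0,0,0.6],[0,0,0,0,0.3],[0,0,0,0,0],[0,0,0,0,0],[0,0,0,0,0]]])

```text
clock: 4.8
eef_pos: [0.4902, -0.1545, 0.0691]
orientation: [179.9, -0.1, 30.5]
ft_force: [-0.9, -0.5, 1.9]
width: 0.0155
grasp_force: 58.6
```

play_rows(steps=[[[0,0,0,0,0],[0,0,0,0,0],[0,0,0,0,0]]])

```text
clock: 5.1
eef_pos: [0.4902, -0.1545, 0.0691]
orientation: [179.9, -0.1, 30.5]
ft_force: [0.3, 0.3, 5.2]
width: 0.0153
grasp_force: 58.9
```

Gripped at 15.3 mm with 59 N. I lift, then carry to the slot while turning so the jaws close across its width.

play_rows(steps=[[[0,0,0.01,0,0],[0,0,0.03,0,0],[0,0,0.06,0,0],[0,0,0.09,0,0],[0,0,0.12,0,0]]])

```text
clock: 5.6
eef_pos: [0.4888, -0.1541, 0.1897]
orientation: [-179.9, 0.1, 30.5]
ft_force: [0.7, -0.9, -1.0]
width: 0.0154
grasp_force: 58.5
```

play_rows(steps=[[[0.004,0.02,0,0.07,0],[0.011,0.047,0,0.148,0],[0.018,0.077,0,0.222,0],[0.025,0.107,0,0.297,0],[0.032,0.136,0,0.371,0]]])

```text
clock: 6.1
eef_pos: [0.5206, -0.0159, 0.1877]
orientation: [-179.9, 0.1, 52.1]
ft_force: [-0.0, -0.6, -0.4]
width: 0.0155
grasp_force: 58.6
```

play_rows(steps=[[[0.007,0.03,0,0.074,0],[0.014,0.06,0,0.148,0],[0.021,0.09,0,0.222,0],[0.028,0.118,0,0.297,0],[0.032,0.135,0,0.371,0]]])

```text
clock: 6.6
eef_pos: [0.5523, 0.1209, 0.1876]
orientation: [-179.8, -0.1, 73.5]
ft_force: [-0.3, -0.4, -0.8]
width: 0.0151
grasp_force: 58.6
```

```bash
python3 - <<'E'
from h import *
s=snap('side','s4'); w=snap('wrist','w4'); t=snap('top','t4'); o=arm.get_obs(); print(o['clock'],o['eef_pos'],o['orientation'],o['ft_force'],o['width'],o['q'])
im=np.zeros((600,800,3),'uint8'); im[:,:400]=cv2.resize(s['color'][110:290,220:340,::-1],(400,600),interpolation=cv2.INTER_CUBIC); im[:300,400:]=cv2.resize(w['color'][:,:,::-1],(400,300)); im[300:,400:]=cv2.resize(t['color'][200:350,170:370,::-1],(400,300)); cv2.imwrite('pics/c4.png',im)
E
```

```text
6.75 [0.55232127 0.11835178 0.18755794] [-1.79835812e+02  2.90872337e-02  7.31621191e+01] [-0.27614691 -0.07468115 -0.02160555] 0.015531175733916349 [ -0.23715491  30.89139754 -21.81891133  97.73413297  13.52746143
  54.13826592 -44.08740341]
```

View pics/c4.png

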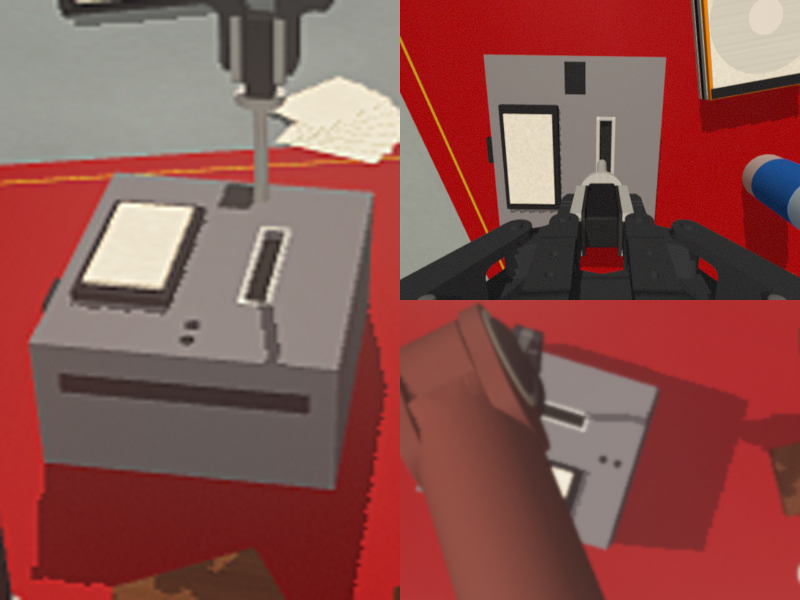

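The key hangs upright in the jaws. In the wrist view the slot is at (328,230) and the tip at (323,264). I'll measure the slot line and the tip.

```bash
python3 - <<'E'
from h import *
from scipy.spatial.transform import Rotation as Ro
def rayz(s,uv,zp):
    uv=np.asarray(uv,float).reshape(-1,2); d=np.c_[(uv[:,0]-s['cx'])/s['fx'],(uv[:,1]-s['cy'])/s['fy'],np.ones(len(uv))]
    if 'rvec' in s:
        R=cv2.Rodrigues(np.array(s['rvec'],float))[0]; c=-R.T@np.array(s['tvec']).ravel(); d=d@R
    else:
        T=np.array(s['T_tool_cam']);o=s['obs'];Rt=Ro.from_euler('xyz',o['orientation'],degrees=True).as_matrix()
        c=Rt@T[:3,3]+o['eef_pos']; d=d@T[:3,:3].T@Rt.T
    return c+d*((zp-c[2])/d[:,2])[:,None]
def slot(f,box,n):
    s=pickle.load(open(f+'.pkl','rb')); x0,y0,x1,y1=box; g=s['color'].astype(int)[y0:y1,x0:x1]; W=pts(s)[y0:y1,x0:x1,2]
    m=((g.min(2)>200)&(abs(W-.085)<.02)).astype('uint8')
    cs=cv2.findContours(m,cv2.RETR_EXTERNAL,cv2.CHAIN_APPROX_NONE)[0]; c=max(cs,key=lambda c:cv2.boundingRect(c)[2]*cv2.boundingRect(c)[3])
    p=rayz(s,c[:,0]+[x0,y0],.085)[:,:2].astype('float32'); print(n,m.sum(),cv2.boundingRect(c),cv2.minAreaRect(p*1000))
slot('top0',(215,235,275,275),'top'); slot('side0',(285,170,312,212),'side')
slot('w4',(305,170,350,290),'w4'); slot('s4',(285,170,312,210),'s4')
s=pickle.load(open('s4.pkl','rb')); W=pts(s)
for v in range(142,172,4):
    row=s['range_z'][v,285:312]; u=np.where(W[v,285:312,2]>.11)[0]+285
    if len(u): print(v,u.min(),u.max(),np.round(np.nanmedian(W[v,u],0),4))
w=pickle.load(open('w4.pkl','rb')); o=w['obs']; print(o['eef_pos'],o['orientation'])
W=pts(w); Rt=Ro.from_euler('xyz',o['orientation'],degrees=True).as_matrix(); t=(W-o['eef_pos'])@Rt
for v in range(252,290,4):
    u=np.where((W[v,300:350,2]>.1))[0]+300
    if len(u): print(v,u.min(),u.max(),np.round(np.nanmedian(W[v,u],0),4),np.round(np.nanmedian(t[v,u],0),4))
E
```

```text
Traceback (most recent call last):
ValueError: max() iterable argument is empty
```

```bash
cat > r.py <<'E'
from h import *
from scipy.spatial.transform import Rotation as Ro
def rayz(s,uv,zp):
    uv=np.asarray(uv,float).reshape(-1,2); d=np.c_[(uv[:,0]-s['cx'])/s['fx'],(uv[:,1]-s['cy'])/s['fy'],np.ones(len(uv))]
    if 'rvec' in s:
        R=cv2.Rodrigues(np.array(s['rvec'],float))[0]; c=-R.T@np.array(s['tvec']).ravel(); d=d@R
    else:
        T=np.array(s['T_tool_cam']);o=s['obs'];Rt=Ro.from_euler('xyz',o['orientation'],degrees=True).as_matrix()
        c=Rt@T[:3,3]+o['eef_pos']; d=d@T[:3,:3].T@Rt.T
    return c+d*((zp-c[2])/d[:,2])[:,None]
def slot(f,box,n):
    s=pickle.load(open(f+'.pkl','rb')); x0,y0,x1,y1=box; g=s['color'].astype(int)[y0:y1,x0:x1]
    for nm,m in (('bright',g.min(2)>165),('dark',g.max(2)<75)):
        cs=cv2.findContours(m.astype('uint8'),cv2.RETR_EXTERNAL,cv2.CHAIN_APPROX_NONE)[0]
        if not cs: print(n,nm,'none'); continue
        c=max(cs,key=lambda c:cv2.boundingRect(c)[2]*cv2.boundingRect(c)[3])
        p=rayz(s,c[:,0]+[x0,y0],.085)[:,:2].astype('float32'); r=cv2.minAreaRect(p*1000); print(n,nm,cv2.boundingRect(c),np.round(r[0],1),np.round(r[1],1),round(r[2],1))
E
python3 - <<'E'
from r import *
slot('top0',(217,238,270,270),'top'); slot('side0',(288,175,308,206),'side')
slot('w4',(312,180,348,262),'w4'); slot('s4',(288,175,310,206),'s4')
s=pickle.load(open('s4.pkl','rb')); W=pts(s)
for v in range(142,172,4):
    u=np.where(W[v,285:312,2]>.11)[0]+285
    if len(u): print(v,u.min(),u.max(),np.round(np.nanmedian(W[v,u],0),4))
w=pickle.load(open('w4.pkl','rb')); o=w['obs']; print(o['eef_pos'],o['orientation'])
W=pts(w); Rt=Ro.from_euler('xyz',o['orientation'],degrees=True).as_matrix(); t=(W-o['eef_pos'])@Rt
for v in range(252,290,4):
    u=np.where((W[v,300:350,2]>.1))[0]+300
    if len(u): print(v,u.min(),u.max(),np.round(np.nanmedian(W[v,u],0),4),np.round(np.nanmedian(t[v,u],0),4))
E
```

```text
top bright (41, 19, 7, 9) [540.8  76.8] [ 6.6 17.2] 55.0
top dark (8, 10, 36, 14) [554.5 115.8] [75.1  6.9] 73.4
side bright (3, 3, 13, 23) [547.4 120.2] [86.5 10.1] 68.7
side dark (6, 7, 10, 18) [552.7 112.4] [65.4  9.3] 72.9
w4 bright (3, 7, 29, 75) [558.4 134.4] [47.5 17.5] 73.5
w4 dark (8, 14, 18, 68) [557.5 132.4] [43.2 10.7] 73.6
s4 bright (3, 3, 16, 23) [554.  118.3] [86.6 19.2] 72.9
s4 dark (6, 7, 10, 18) [552.8 112.7] [64.8  9.3] 72.9
142 293 302 [0.5504 0.1084 0.1897]
146 296 299 [0.5517 0.1181 0.1772]
150 296 299 [0.5516 0.1181 0.1692]
154 296 299 [0.5515 0.1179 0.1609]
158 296 299 [0.5513 0.1168 0.1532]
162 296 299 [0.5512 0.1177 0.1443]
166 296 299 [0.5513 0.1169 0.1362]
170 297 298 [0.5511 0.1173 0.1275]
[0.55263499 0.12406432 0.18769572] [-179.82144676   -0.25921884   73.79237139]
256 319 326 [0.5524 0.128  0.1289] [ 0.0032 -0.0011  0.0588]
260 316 329 [0.5525 0.1275 0.1354] [ 0.0029 -0.0011  0.0523]
264 316 330 [0.5526 0.1274 0.1423] [ 0.0029 -0.0009  0.0454]
268 315 330 [0.5524 0.1273 0.1488] [ 0.0028 -0.0011  0.039 ]
272 315 330 [0.5524 0.1272 0.1552] [ 0.0029 -0.0011  0.0325]
276 308 337 [0.5551 0.1372 0.1912] [ 0.0131 -0.0013 -0.0034]
280 301 344 [0.5548 0.1355 0.1918] [ 0.0117 -0.0011 -0.0041]
284 300 348 [0.5549 0.1339 0.192 ] [ 0.0101 -0.0006 -0.0043]
288 300 349 [0.5547 0.1325 0.1921] [ 0.0085 -0.0004 -0.0043]
```

The slot line is consistent between views (n ≈ 495.4 mm across it). The arm was still settling when those pictures were taken, so I let it settle and measure the rod again.

play_rows(steps=[[[0,0,0,0,0],[0,0,0,0,0],[0,0,0,0,0],[0,0,0,0,0],[0,0,0,0,0]]])

```text
clock: 7.25
eef_pos: [0.5537, 0.1162, 0.1887]
orientation: [180.0, 0.0, 72.9]
ft_force: [-0.7, -1.1, -1.3]
width: 0.0153
grasp_force: 58.6
```

```bash
python3 - <<'E'
from r import *
s=snap('side','s5'); w=snap('wrist','w5'); n=np.array([np.cos(np.radians(17)),-np.sin(np.radians(17))])
for k in (s,w): print(k['obs']['eef_pos'],k['obs']['orientation'],'n',n@k['obs']['eef_pos'][:2]*1000)
W=pts(s)
for v in range(150,172,4):
    u=np.where(W[v,285:312,2]>.11)[0]+285
    if len(u): p=np.nanmedian(W[v,u],0); print(v,u.min(),u.max(),np.round(p,4),n@(p[:2]+[0,.003])*1000)
slot('w5',(312,180,348,262),'w5')
W=pts(w)
for v in range(252,276,4):
    u=np.where((W[v,300:350,2]>.1))[0]+300
    if len(u): p=np.nanmedian(W[v,u],0); print(v,u.min(),u.max(),np.round(p,4),n@p[:2]*1000)
print(arm.get_obs()['ft_force'],arm.get_obs()['moment'])
E
```

```text
[0.55371132 0.11623795 0.18870501] [1.79992621e+02 3.75488537e-03 7.29374483e+01] n 495.53208274447917
[0.55371072 0.11636763 0.18869365] [ 1.79994041e+02 -4.24200698e-05  7.29501272e+01] n 495.49359409207057
150 297 300 [0.5527 0.1126 0.1716] 494.78234669146696
154 297 300 [0.5528 0.1135 0.1632] 494.5645217435897
158 297 300 [0.5527 0.1129 0.1551] 494.67764702337746
162 297 300 [0.5526 0.1136 0.1463] 494.32928885376873
166 297 300 [0.5525 0.1127 0.1383] 494.5218466451972
170 297 300 [0.5526 0.114  0.1292] 494.2540474277142
w5 bright (21, 0, 5, 82) [564.  126.8] [52.   2.1] 72.4
w5 dark (2, 1, 18, 81) [556.5 128.8] [51.5 11. ] 72.6
256 319 326 [0.5537 0.1201 0.1296] 494.38504901978445
260 316 329 [0.5537 0.1194 0.1362] 494.5746010394345
264 316 330 [0.5539 0.1194 0.143 ] 494.73453675990345
268 315 330 [0.5536 0.1195 0.1496] 494.472406803355
272 315 330 [0.5536 0.1192 0.1561] 494.5716484727387
[-0.14386372  0.12405274 -0.87418015] [-0.06386641  0.0417196   0.0215955 ]
```

The rod is at n = 494.5 and the slot at about 495.2, so I shift +0.5 mm. The probe starts near the slot's -y end.

play_rows(steps=[[[-0.004,-0.014,0,0,0],[-0.008,-0.0273,0,0,0],[-0.008,-0.0273,-0.012,0,0],[-0.008,-0.0273,-0.025,0,0],[-0.008,-0.0273,-0.034,0,0]]])

```text
clock: 7.85
eef_pos: [0.5448, 0.0894, 0.1528]
orientation: [-179.9, 0.0, 73.0]
ft_force: [-0.1, -0.1, -0.9]
width: 0.0153
grasp_force: 58.6
```

play_rows(steps=[[[0,0,0,0,0],[0,0,0,0,0],[0,0,-0.002,0,0],[0,0,-0.004,0,0],[0,0,-0.006,0,0]]])

```text
clock: 8.35
eef_pos: [0.5459, 0.0895, 0.1487]
orientation: [180.0, -0.0, 73.0]
ft_force: [1.0, -0.5, -0.9]
width: 0.0152
grasp_force: 58.6
```

play_rows(steps=[[[0,0,-0.001,0,0],[0,0,-0.002,0,0],[0,0,-0.003,0,0],[0,0,-0.004,0,0],[0,0,-0.004,0,0]]])

```text
clock: 8.85
eef_pos: [0.5456, 0.0893, 0.1445]
orientation: [-180.0, 0.0, 73.0]
ft_force: [0.1, 0.0, -0.6]
width: 0.0154
grasp_force: 58.6
```

play_rows(steps=[[[0,0,-0.001,0,0],[0,0,-0.002,0,0],[0,0,-0.003,0,0],[0,0,-0.004,0,0],[0,0,-0.005,0,0]]])

```text
clock: 9.35
eef_pos: [0.5457, 0.0894, 0.1395]
orientation: [-180.0, -0.0, 73.0]
ft_force: [-0.1, 0.3, -1.0]
width: 0.0151
grasp_force: 58.6
```

play_rows(steps=[[[0,0,-0.002,0,0],[0,0,-0.004,0,0],[0,0,-0.006,0,0],[0,0,-0.008,0,0],[0,0,-0.01,0,0]]])

```text
clock: 9.85
eef_pos: [0.5457, 0.0894, 0.1294]
orientation: [-180.0, -0.0, 73.0]
ft_force: [0.6, -0.5, -0.1]
width: 0.0152
grasp_force: 58.6
```

play_rows(steps=[[[0,0,0,0,0],[0,0,-0.001,0,0],[0,0,-0.002,0,0],[0,0,-0.003,0,0],[0,0,-0.004,0,0]]])

```text
clock: 10.35
eef_pos: [0.5457, 0.0894, 0.1256]
orientation: [180.0, -0.0, 73.0]
ft_force: [-0.4, -0.1, -1.4]
width: 0.0151
grasp_force: 58.6
```

play_rows(steps=[[[0,0,-0.0004,0,0],[0,0,-0.0008,0,0],[0,0,-0.0012,0,0],[0,0,-0.0016,0,0],[0,0,-0.0016,0,0]]])

```text
clock: 10.85
eef_pos: [0.5457, 0.0894, 0.1242]
orientation: [180.0, -0.0, 73.0]
ft_force: [-0.6, -0.3, 0.8]
width: 0.0153
grasp_force: 58.9
```

play_rows(steps=[[[0,0,-0.0003,0,0],[0,0,-0.0006,0,0],[0,0,-0.0006,0,0]]])

```text
clock: 11.15
eef_pos: [0.5458, 0.0895, 0.1241]
orientation: [180.0, -0.0, 73.0]
ft_force: [-0.9, -0.4, 4.7]
width: 0.0156
grasp_force: 59.5
```

play_rows(steps=[[[0,0,-0.0003,0,0],[0,0,-0.0006,0,0],[0,0,-0.0006,0,0]]])

```text
clock: 11.45
eef_pos: [0.5459, 0.0895, 0.124]
orientation: [180.0, -0.0, 73.0]
ft_force: [-2.9, -1.1, 8.0]
width: 0.0152
grasp_force: 60.0
```

The floor is felt at eef z 0.1241, and the stiffness is about 6 N/mm. I hop along the slot in 3 mm steps with about 8 N taps.

play_rows(steps=[[[0,0,0.003,0,0],[0.0009,0.0029,0.003,0,0],[0.0009,0.0029,0.0015,0,0],[0.0009,0.0029,0,0,0],[0.0009,0.0029,0,0,0]]])

```text
clock: 11.95
eef_pos: [0.547, 0.0931, 0.124]
orientation: [180.0, -0.1, 73.0]
ft_force: [-2.5, -0.7, 8.7]
width: 0.0154
grasp_force: 60.0
```

play_rows(steps=[[[0,0,0.003,0,0],[0.0009,0.0029,0.003,0,0],[0.0009,0.0029,0.0015,0,0],[0.0009,0.0029,0,0,0],[0.0009,0.0029,0,0,0]]])

```text
clock: 12.45
eef_pos: [0.5478, 0.0959, 0.1239]
orientation: [180.0, -0.0, 73.0]
ft_force: [-1.4, -0.1, 8.1]
width: 0.0152
grasp_force: 60.0
```

play_rows(steps=[[[0,0,0.003,0,0],[0.0009,0.0029,0.003,0,0],[0.0009,0.0029,0.0015,0,0],[0.0009,0.0029,0,0,0],[0.0009,0.0029,0,0,0]]])

```text
clock: 12.95
eef_pos: [0.5486, 0.0989, 0.1223]
orientation: [-180.0, -0.1, 73.0]
ft_force: [-0.2, 1.1, -1.8]
width: 0.0153
grasp_force: 58.4
```

play_rows(steps=[[[0,0,0.003,0,0],[0.0009,0.0029,0.003,0,0],[0.0009,0.0029,0.0015,0,0],[0.0009,0.0029,0,0,0],[0.0009,0.0029,0,0,0]]])

```text
clock: 13.45
eef_pos: [0.5489, 0.1006, 0.1224]
orientation: [-179.9, 0.1, 73.0]
ft_force: [-0.2, -0.0, -1.6]
width: 0.015
grasp_force: 58.5
```

Both of the last taps dropped through (z 0.1223, no force), so the window is near y 0.100. Pressing down there.

play_rows(steps=[[[-0.0003,-0.001,0,0,0],[-0.0003,-0.001,-0.0015,0,0],[-0.0003,-0.001,-0.003,0,0],[-0.0003,-0.001,-0.0045,0,0],[-0.0003,-0.001,-0.006,0,0]]])

```text
clock: 13.95
eef_pos: [0.549, 0.1, 0.1166]
orientation: [-180.0, 0.0, 73.0]
ft_force: [0.3, -0.1, -0.8]
width: 0.0156
grasp_force: 58.5
```

play_rows(steps=[[[0,0,-0.0012,0,0],[0,0,-0.0024,0,0],[0,0,-0.0036,0,0],[0,0,-0.0048,0,0],[0,0,-0.0048,0,0]]])

```text
clock: 14.45
eef_pos: [0.5491, 0.1, 0.1122]
orientation: [180.0, -0.0, 73.0]
ft_force: [-0.2, -0.7, 4.8]
width: 0.0153
grasp_force: 59.3
```

play_rows(steps=[[[0,0,-0.001,0,0],[0,0,-0.002,0,0],[0,0,-0.003,0,0],[0,0,-0.0038,0,0],[0,0,-0.0038,0,0]]])

```text
clock: 14.95
eef_pos: [0.5493, 0.1, 0.1084]
orientation: [180.0, -0.0, 73.0]
ft_force: [-1.8, -0.3, 6.0]
width: 0.0155
grasp_force: 59.4
```

```bash
python3 - <<'E'
from r import *
s=snap('side','s6'); a=pickle.load(open('s4.pkl','rb')); W=pts(s); 
im=np.hstack([cv2.resize(k['color'][150:290,210:350,::-1],(400,400)) for k in(a,s)]); cv2.imwrite('pics/c6.png',im); print(s['obs']['eef_pos'],s['obs']['ft_force'])
E
```

```text
[0.54929589 0.10004482 0.10841824] [-1.84281972 -0.29284805  5.99060514]
```

View pics/c6.png

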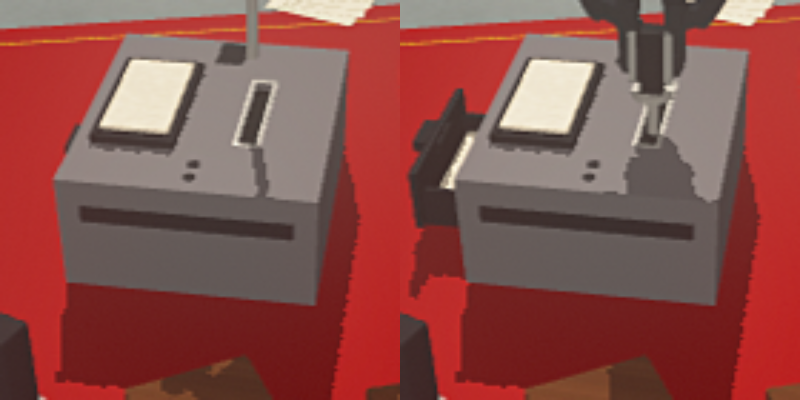

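The tray has sprung out (right panel, drawer at (440,165)). Withdrawing the key and going back over the stand.

play_rows(steps=[[[0,0,0.005,0,0],[0,0,0.015,0,0],[0,0,0.03,0,0],[0,0,0.055,0,0],[0,0,0.081,0,0]]])

```text
clock: 15.5
eef_pos: [0.5481, 0.0997, 0.1893]
orientation: [-179.9, 0.1, 73.0]
ft_force: [-0.3, -1.1, -0.7]
width: 0.0153
grasp_force: 58.6
```

play_rows(steps=[[[-0.006,-0.026,0,-0.074,0],[-0.012,-0.051,0,-0.148,0],[-0.018,-0.077,0,-0.222,0],[-0.024,-0.102,0,-0.297,0],[-0.03,-0.127,0,-0.371,0]]])

```text
clock: 16.0
eef_pos: [0.5182, -0.028, 0.189]
orientation: [-179.9, 0.0, 51.6]
ft_force: [-0.1, 0.3, -0.4]
width: 0.0152
grasp_force: 58.6
```

play_rows(steps=[[[-0.007,-0.032,0,-0.074,0],[-0.015,-0.064,0,-0.148,0],[-0.022,-0.096,0,-0.222,0],[-0.027,-0.117,0,-0.297,0],[-0.0293,-0.1273,0,-0.371,0]]])

```text
clock: 16.5
eef_pos: [0.4886, -0.1569, 0.189]
orientation: [-180.0, 0.1, 30.0]
ft_force: [0.5, -0.1, -1.3]
width: 0.0153
grasp_force: 58.6
```

play_rows(steps=[[[0,0,0,0,0],[0,0,0,0,0],[0,0,0,0,0],[0,0,-0.01,0,0],[0,0,-0.02,0,0]]])

```text
clock: 17.0
eef_pos: [0.4899, -0.1534, 0.1685]
orientation: [-180.0, -0.0, 30.6]
ft_force: [-0.0, -0.9, -1.3]
width: 0.0154
grasp_force: 58.6
```

play_rows(steps=[[[0,0,-0.01,0,0],[0,0,-0.02,0,0],[0,0,-0.025,0,0],[0,0,-0.025,0,0],[0,0,-0.025,0,0]]])

```text
clock: 17.5
eef_pos: [0.4899, -0.1543, 0.1442]
orientation: [180.0, -0.0, 30.5]
ft_force: [-0.4, 0.5, -1.3]
width: 0.0152
grasp_force: 58.6
```

```bash
python3 - <<'E'
from r import *
s=snap('side','s7'); w=snap('wrist','w7'); print(s['obs']['eef_pos'],s['obs']['orientation'])
W=pts(s)
for v in range(262,310,4):
    u=np.where((W[v,265:305,2]>.078)&(W[v,265:305,2]<.16)&(abs(W[v,265:305,0]-.49)<.03))[0]+265
    if len(u): print(v,u.min(),u.max(),np.round(np.nanmedian(W[v,u],0),4))
im=np.hstack([cv2.resize(s['color'][220:360,230:370,::-1],(400,400)),cv2.resize(w['color'][100:420,160:480,::-1],(400,400))]); cv2.imwrite('pics/c7.png',im)
E
```

```text
[ 0.48990217 -0.15434962  0.14420204] [ 1.79995747e+02 -1.26825865e-02  3.04715091e+01]
262 276 284 [ 0.4876 -0.1676  0.1469]
266 279 283 [ 0.4896 -0.1575  0.13  ]
270 279 283 [ 0.4893 -0.1578  0.1226]
274 279 284 [ 0.4897 -0.1564  0.1144]
278 279 284 [ 0.4896 -0.1578  0.1075]
282 279 284 [ 0.4892 -0.1577  0.0996]
286 280 284 [ 0.4898 -0.1573  0.0911]
```

View pics/c7.png

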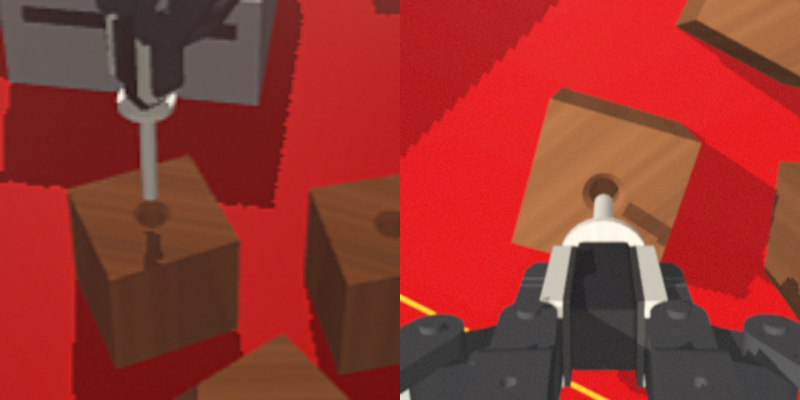

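The tip hangs straight over the hole in both views. Lowering it in.

play_rows(steps=[[[0,0,-0.003,0,0],[0,0,-0.007,0,0],[0,0,-0.011,0,0],[0,0,-0.015,0,0],[0,0,-0.019,0,0]]])

```text
clock: 18.1
eef_pos: [0.4896, -0.1543, 0.1247]
orientation: [-180.0, 0.0, 30.5]
ft_force: [1.1, 0.1, -0.7]
width: 0.015
grasp_force: 58.6
```

play_rows(steps=[[[0,0,-0.01,0,0],[0,0,-0.02,0,0],[0,0,-0.03,0,0],[0,0,-0.04,0,0],[0,0,-0.05,0,0]]])

```text
clock: 18.6
eef_pos: [0.4896, -0.1543, 0.0741]
orientation: [-180.0, 0.0, 30.5]
ft_force: [-0.2, -0.6, -0.3]
width: 0.0146
grasp_force: 58.6
```

play_rows(steps=[[[0,0,-0.001,0,0],[0,0,-0.002,0,0],[0,0,-0.003,0,0],[0,0,-0.004,0,0],[0,0,-0.005,0,0]]])

```text
clock: 19.1
eef_pos: [0.49, -0.1544, 0.0705]
orientation: [180.0, -0.0, 30.5]
ft_force: [0.3, -0.2, -1.3]
width: 0.0153
grasp_force: 58.6
```

play_rows(steps=[[[0,0,-0.0005,0,0],[0,0,-0.001,0,0],[0,0,-0.0015,0,0],[0,0,-0.0015,0,0]]])

```text
clock: 19.5
eef_pos: [0.4898, -0.1544, 0.0691]
orientation: [180.0, -0.0, 30.5]
ft_force: [-0.4, 0.8, 3.8]
width: 0.0152
grasp_force: 59.4
```

The collar is seated: contact at z 0.0691, the same as at the grasp. Releasing and backing off straight up.

play_rows(steps=[[[0,0,0,0,0.3],[0,0,0,0,0.5],[0,0,0,0,0.6],[0,0,0,0,0.6],[0,0,0,0,0.6]]])

```text
clock: 20.0
eef_pos: [0.4897, -0.1543, 0.0686]
orientation: [-180.0, 0.0, 30.5]
ft_force: [1.3, -0.1, 0.1]
width: 0.051
grasp_force: 0.0
```

play_rows(steps=[[[0,0,0.01,0,0.6],[0,0,0.03,0,0.6],[0,0,0.06,0,0.6],[0,0,0.1,0,0.6],[0,0,0.14,0,0.6]]])

```text
clock: 20.5
eef_pos: [0.4893, -0.1542, 0.2106]
orientation: [-180.0, 0.0, 30.5]
ft_force: [1.4, -0.8, -0.8]
width: 0.0513
grasp_force: 0.0
```

play_rows(steps=[[[0,0,0,0,0.6],[0,0,0,0,0.6],[0,0,0,0,0.6],[0,0,0,0,0.6],[0,0,0,0,0.6]]])

```text
clock: 21.0
eef_pos: [0.489, -0.1541, 0.2076]
orientation: [-179.9, 0.1, 30.5]
ft_force: [-0.9, 0.3, 0.2]
width: 0.0512
grasp_force: 0.0
```

```bash
python3 - <<'E'
from r import *
s=snap('side','s8'); W=pts(s); print(arm.get_obs()['clock'],arm.get_obs()['eef_pos'])
print('keytop',W[269,282],'h',W[283,282])
cv2.imwrite('pics/c8.png',s['color'][:,:,::-1])
E
```

```text
21.05 [ 0.48917075 -0.15414448  0.20775486]
keytop [ 0.49123736 -0.15283866  0.12021811] h [ 0.48952825 -0.16340383  0.10295247]
```

View pics/c8.png

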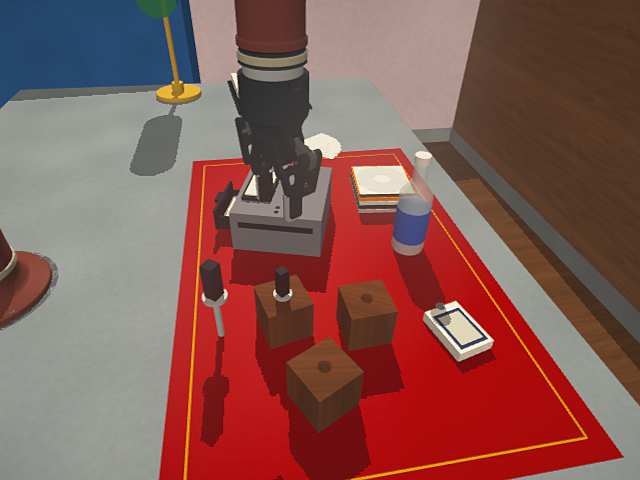

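The key stands home at (282,283) with its top at 0.120, as at the start. The tray is out at (225,205), the gripper is clear, and nothing else has moved.

```bash
python3 -c "
from cell import arm
print(arm.job_done())"
```

```text
the job is handed in; nothing more can be done
None
```

The tray is released and sprung out, the key is back upright and fully home in its stand, nothing else moved, and the job was handed in at 21 s; the highest force I read while the key was in the shuffler was about 9 N.

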